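Fetch the green grinding wheel from the peg rack

ROBOT

A 7-joint arm with a two-finger parallel gripper is mounted at the origin on the work surface. World frame = base frame: x ahead of the robot, y to its left, z up, the work surface at z = 0. Lengths are in m, angles in degrees, forces in N, time in s.
With the tool pointing down it reaches from about 0.425 to 1.025 m from the base axis. Payload 3.6 kg.
Tool frame: the origin (TCP) lies at the very end of the fingers, on their centre line; the grasp point (between the pads) lies 19 mm behind it; z points along the fingers, y is the line along which they close (so a half turn about z gives the same grasp; the last joint's range is limited). The gripper opens to 85 mm and grips with 20 to 120 N. Pads are 22 mm wide; open, the fingers measure 114 mm over their backs; the gripper's body (76 mm by 85 mm) begins 54 mm behind the grasp point. The pads swing forward as they close: fully open they stand 13 mm farther back than shut.
Start: joints at [-74.284, 33.873, 2.773, 92.16, -1.908, 54.013, -1.931], TCP at [0.261, 0.677, 0.231] pointing down, gripper open.
Joint ranges: [-153.93, 153.93], [-27.13, 128.08], [-72.61, 78.16], [10.71, 143.7], [-87.88, 267.88], [4.46, 118.87], [-176.78, 176.78]. Speed limits (degrees/s): [147.25, 147.25, 180, 180, 180, 180, 180].

INTERFACE

Orientations are given as [roll, pitch, yaw] about the fixed x, y, z axes, in that order (R = Rz(yaw) Ry(pitch) Rx(roll)).
In Python, from station import manip gives the robot as it stands. The module is installed in compiled form; this text tells all that it offers.
- The arm moves only by the tool carry_out, never from a script. Its argument "increments" is a list of rows, each a list of 3 entries, a list of its own where there are three numbers: the turn, a rotation vector about the tool's x, y, z each as a share of 90 degrees, from -1 to 1, then the shift along the tool's x, y, z each as a share of 0.2 m, from -1 to 1, then the opening, from -1 (shut) to 1 (fully open). In form: [[[rx, ry, rz], [x, y, z], claw], ...]. A call has 1 to 5 rows; each row is the pose to reach, as a shift and turn from the pose commanded when the call began, along the tool's axes at that moment; what a row does not reach only later rows make up. A row lasts 1/10 s, in which the tool goes at most 50 mm and 8.59 degrees, less where a joint would pass 70% of its speed; a pose out of reach is approached as far as the arm can. A call with a number of a shift or a turn outside -1 to 1 is refused whole. A call with a gripper value outside its range is refused whole. The fingers move at their own pace and stop on an object; the grip force is fixed at half the most. Time passes only in rows, so rows that repeat a pose let the fingers close. It gives the time, the measured TCP pose, the force, the opening and the grip force at its end, in the units of the state.
- manip.state(): the state, without advancing time (a new reading comes with each control period).
- manip.read_camera(name): name is "scene" or "side" or "wrist"; returns (picture, depth): 400x640x3 uint8, red, green, blue; 400x640 float32, m along the optical axis (not along the pixel's ray), 0 where there is no reading.
- manip.calibration(name): a dict with "K" (3x3 intrinsics, pixels), "k1" (the pictures are not rectified: a ray, as slopes to the right and down, at radius r is drawn at 1 + k1 r^2 times it, then the intrinsics apply), "origin" and "orientation" of the camera in the world. Camera axes: x right, y up, looking along -z (the intrinsics and any distortion apply to the point x, -y, -z); pixel columns grow to the right and rows downward; lengths in m; the calibration is good to about 2 mm. A picture is of the moment at which its call begins: read the wrist's pose just before it. calibration takes no time and is no camera call; for the wrist camera it gives the pose at the moment of the call.
- manip.sign_off(): hands the job in; it is judged then, once.
The state is a dict: "time_s": time; "joints": joint angles; "joint_vel": joint speeds; "tau": joint torques, N m; "eef_pos": TCP position; "eef_rot": TCP orientation; "force": force on the tool from outside, world axes, zero at the start; "torque": the same for the moment, N m; "opening": finger opening in m; "grip_force": force on a finger pad.
Only numpy, scipy, OpenCV 4.12 (cv2) and the standard library are available. Lean on these libraries where they do the work, as an engineer would, in place of code of your own. Each camera call takes 0.05 s, during which the arm holds its last target. There are 200 camera calls.

TASK

Take the green grinding wheel off its peg and stand it upright in the yellow cradle, lowering it all the way down onto the cradle's rollers before you let go. Leave the pink and the white wheel hanging where they are.

Things in the scene. Friction and masses are not known exactly. Their poses are not given: they have to be found in the camera images.
- wheel_green: Green grinding wheel: disc 130 mm across, 20 mm thick, 38 mm hole, 0.5 kg. Origin at its centre, x = its axis, away from the robot. Hangs upright (centre at z 136 mm) on one of 3 pegs of a fixed rack: 10 mm rod along x, its centre line 14 mm above the origin, level to x = -32, then its free end rising 8 mm to x = -42. To free it, raise it 18 mm (10 to 26), then draw it 60 mm or more along -x.
- wheel_pink: Pink grinding wheel, same size and axes, hanging in the same way on another peg of the rack; to be left. The parallel pegs stand 150 mm apart in a row along the wheels' y. Behind each wheel is a 16 mm square post, its near face 37 mm from the wheel's middle plane (+x), its top 6 mm above the peg's centre line; nothing is higher, so the top of a rim is free to pinch from above across its thickness.
- wheel_white: Off-white grinding wheel, same size and axes, hanging in the same way on the remaining peg of the rack; to be left. Any wheel may be on any peg.
- cradle: Fixed cradle. Origin under its middle, on the table; z up, x away from the robot. Two upright yellow plates, 150 mm long in y, 8 mm thick, tops 66 mm above the table, leave a slot 40 mm wide in x. In it two black rollers along x, 16 mm thick, at y = -42 and +42, z = 16 mm, carry the wheel's rim: the wheel stands with its axis along x; fully down its centre is 76 mm above the origin.

How it is judged (in metres and radians):
On the way, in this order (a step that is already met when the one before it is completed fails the run):
1. the green wheel is held in the fingers, off its peg (more than 80 mm from where it hung) (contact force between the fingers and wheel_green above 1 N and distance of wheel_green from where it was at the start of the episode above 0.08 m), for 0.1 s.
2. the green wheel, still held, is lowered between the cradle's plates to within 15 mm of fully down (contact force between the fingers and wheel_green above 1 N and height (world z) of wheel_green below 0.091 m and horizontal distance between wheel_green and cradle below 0.025 m), for 0.1 s.
At the end, for the whole second after the job is handed in: The green wheel stands at rest in the cradle between the yellow plates: its centre within 20 mm of the cradle's middle seen from above and 66 to 86 mm above the table, its axis within 0.4 rad of the cradle's x axis; the pink and the white wheel hang within 20 mm of where they were (horizontal distance between wheel_green and cradle below 0.02 m and height (world z) of wheel_green between 0.066 and 0.086 m and angle between the x axis of wheel_green and the x axis of cradle, either way round below 0.4 rad and linear speed of wheel_green below 0.03 m/s and distance of each of wheel_pink, wheel_white from where it was at the start of the episode below 0.02 m); the robot touches nothing.
It fails at once if the pink or the white wheel is moved more than 40 mm (distance of any of wheel_pink, wheel_white from where it was at the start of the episode above 0.04 m).
It also fails if it takes over 43 s, if anything falls off the work surface, if the arm or the gripper's body presses on something with over 40 N, if the wrist force passes 120 N, or if a joint passes its speed limit or range.

## Working session

There is one attempt and no reset: what is moved stays moved. The work goes in short steps, Python scripts to look and compute and a tool call to move; the robot and the scene stay as the last step left them, time stands still between calls to the robot, and variables do not carry over. Pictures are saved under pics/ and viewed, at most 10 in all, crops included, and the job is handed in when it is done.

Besides the shell and the picture viewer there is one more tool, called after ">>>" by a JSON object that holds its "api" and its "payload". carry_out: Moves the arm, as the interface text tells. Shift numbers are shares of 0.2 m and turn numbers shares of 90 degrees, none past 1 either way. Its arguments: {"type":"object","properties":{"increments":{"type":"array"}},"required":["increments"]}

```bash
mkdir -p pics; cat > h.py <<'E'
import numpy as np, cv2
from station import manip
from scipy.spatial.transform import Rotation as R
def look(n,save=None):
    c=manip.calibration(n); im,d=manip.read_camera(n)
    if save: cv2.imwrite(save,im[:,:,::-1])
    return c,im,d
def rot(o):
    o=np.array(o,float)
    if o.shape==(3,3): return o
    return R.from_euler('xyz',o,degrees=True).as_matrix()
def cloud(c,d):
    v,u=np.mgrid[:400,:640].astype(np.float32)
    K=np.array(c['K'],float)
    p=cv2.undistortPoints(np.stack([u.ravel(),v.ravel()],1)[:,None].astype(np.float64),K,np.array([c['k1'],0,0,0.]))[:,0]
    z=d.ravel()
    q=np.stack([p[:,0]*z,-p[:,1]*z,-z],1)
    return (q@rot(c['orientation']).T+np.array(c['origin'])).reshape(400,640,3)
E
python3 - <<'E'
from h import *
s=manip.state(); print({k:np.round(v,3) for k,v in s.items()})
a=[]
for n in ('scene','side'):
    c,im,d=look(n); print(n,c); np.savez(n+'.npz',im=im,d=d); a.append(im)
    cv2.imwrite(f'pics/{n}.png',im[:,:,::-1])
E
```

```text
{'time_s': np.float64(0.0), 'joints': array([-74.285,  33.928,   2.766,  92.239,  -1.908,  54.011,  -1.931]), 'joint_vel': array([ 0.114,  0.05 , -0.018,  0.056,  0.002, -0.048,  0.021]), 'tau': array([-1.0000e-03, -5.4869e+01,  1.5470e+00, -1.9812e+01,  9.0000e-03,
        9.0000e-03,  0.0000e+00]), 'eef_pos': array([0.26 , 0.676, 0.23 ]), 'eef_rot': array([-1.79869e+02,  7.00000e-03,  1.58933e+02]), 'force': array([ 0.266, -0.402, -0.503]), 'torque': array([-0.   , -0.003,  0.065]), 'grip_force': np.float64(0.0), 'opening': np.float64(0.085)}
scene {'K': array([[449.48923051,   0.        , 320.65491845],
       [  0.        , 449.48923051, 197.74680555],
       [  0.        ,   0.        ,   1.        ]]), 'k1': -0.04489741432959038, 'origin': array([0.98966742, 0.47818745, 0.50821405]), 'orientation': array([ 57.28319447,   1.10755893, 132.81270018])}
side {'K': array([[366.97097994,   0.        , 315.22480358],
       [  0.        , 366.97097994, 198.82511171],
       [  0.        ,   0.        ,   1.        ]]), 'k1': -0.046116689579915236, 'origin': array([ 0.17823965, -0.33905991,  0.55487494]), 'orientation': array([ 49.07000233,  -1.02338147, -45.96469221])}
```

View pics/scene.png

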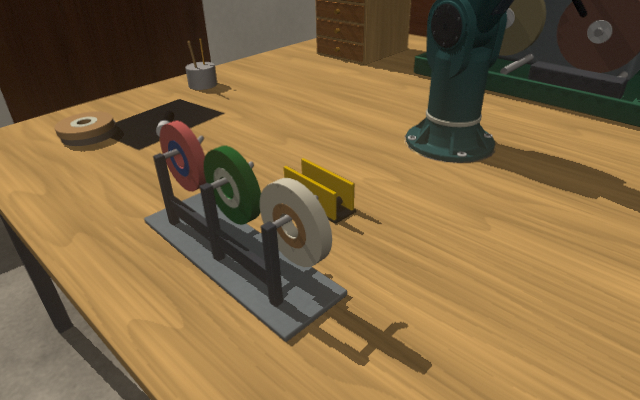

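View pics/side.png

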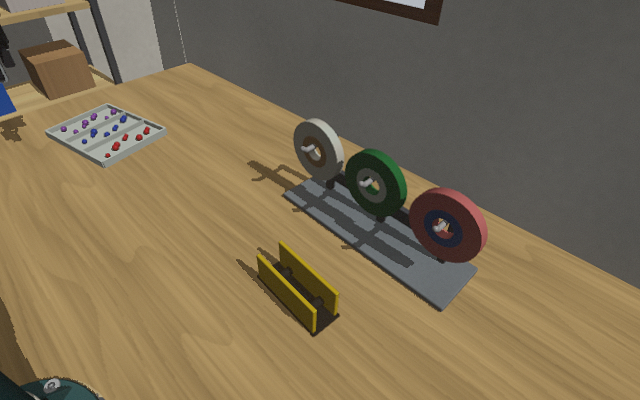

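The green wheel is on the middle peg: about (375,182) in the side view and (232,185) in the scene view. The yellow cradle is at about (297,288) in the side view. Next I measure both from the depth images.

```bash
cat > m.py <<'E'
from h import *
boxes={'scene':{'g':(140,195,232,270),'y':(150,275,220,365),'p':(110,150,200,215),'w':(170,255,275,335)},
       'side':{'g':(140,335,225,415),'y':(235,250,340,345),'p':(180,405,270,495),'w':(110,285,190,345)}}
for n in ('scene','side'):
    f=np.load(n+'.npz'); c=manip.calibration(n); P=cloud(c,f['d'])
    hsv=cv2.cvtColor(f['im'],cv2.COLOR_RGB2HSV)
    for k,(a,b,e,g) in boxes[n].items():
        lim={'g':((45,100,20),(85,255,255)),'y':((22,180,60),(34,255,255)),'p':((0,90,60),(8,200,255)),'w':((8,0,110),(35,60,255))}[k]
        m=cv2.inRange(hsv,*lim)>0; w=np.zeros_like(m); w[a:e,b:g]=1
        m&=w&(f['d']>0); q=P[m]; q=q[(q[:,2]>0.02)]
        if k=='y':
            q=q[(q[:,2]<.1)]
            t=q[q[:,2]>.062]; r=cv2.minAreaRect((t[:,:2]*1000).astype(np.float32))
            print(n,k,len(q),'zmax',np.percentile(q[:,2],99).round(4),'top rect',np.round(r[0],1),np.round(r[1],1),round(r[2],1)); continue
        # plane RANSAC
        rng=np.random.default_rng(0); best=None
        for _ in range(400):
            s=q[rng.choice(len(q),3,False)]; nn=np.cross(s[1]-s[0],s[2]-s[0]); l=np.linalg.norm(nn)
            if l<1e-7: continue
            i=abs((q-s[0])@(nn/l))<.0015
            if best is None or i.sum()>best.sum(): best=i
        z=q[best]; ctr=z.mean(0); nn=np.linalg.svd(z-ctr)[2][2]; nn*=np.sign(nn[0])
        e1=np.cross([0,0,1],nn);e1/=np.linalg.norm(e1); e2=np.cross(nn,e1)
        uv=np.stack([(z-ctr)@e1,(z-ctr)@e2],1).astype(np.float32)
        # extent-based circle
        (cx,cy),rad=cv2.minEnclosingCircle(uv)
        o=ctr+cx*e1+cy*e2
        print(n,k,len(q),best.sum(),'face centre',o.round(4),'r',round(rad,4),'normal',nn.round(3),'yaw',np.degrees(np.arctan2(nn[1],nn[0])).round(2),'depth off face',np.percentile((q-ctr)@nn,[1,99]).round(4),'zmax',np.percentile(q[:,2],99.5).round(4))
E
python3 m.py
```

```text
scene g 2187 1353 face centre [ 0.6475 -0.0545  0.139 ] r 0.0662 normal [ 0.999 -0.034  0.004] yaw -1.96 depth off face [-0.018   0.0013] zmax 0.2019
scene y 1706 zmax 0.0676 top rect [432. -59.] [150.4  58.1] 85.7
scene p 1727 1085 face centre [ 0.642  -0.2033  0.1356] r 0.0659 normal [ 1.    -0.026 -0.008] yaw -1.47 depth off face [-0.0187  0.0013] zmax 0.2006
scene w 928 287 face centre [0.6478 0.1356 0.185 ] r 0.0223 normal [0.071 0.65  0.757] yaw 83.8 depth off face [-0.083   0.0026] zmax 0.202
side g 1050 524 face centre [ 0.6302 -0.0542  0.1379] r 0.0658 normal [ 0.999 -0.035 -0.004] yaw -2.0 depth off face [-0.0018  0.0182] zmax 0.2025
side y 1932 zmax 0.0679 top rect [432. -61.] [148.7  55.7] 85.7
side p 2925 2031 face centre [ 0.6241 -0.205   0.1376] r 0.0655 normal [ 0.999 -0.033 -0.001] yaw -1.91 depth off face [-0.0018  0.0189] zmax 0.2018
side w 338 112 face centre [0.6414 0.0379 0.1642] r 0.0193 normal [ 0.084  0.89  -0.448] yaw 84.59 depth off face [-0.0021  0.0811] zmax 0.2027
```

```bash
cat > to.py <<'E'
import sys
from h import *
# target x y z yaw -> shift (share of .2) and turn (share of 90) in tool axes
x,y,z,yaw=map(float,sys.argv[1:5]); s=manip.state()
A=R.from_euler('xyz',s['eef_rot'],degrees=True); B=R.from_euler('xyz',[180,0,yaw],degrees=True)
sh=A.inv().apply(np.array([x,y,z])-s['eef_pos'])/.2; t=(A.inv()*B).as_rotvec(degrees=True)/90
print('turn',t.round(3),'shift',sh.round(3),'pos',s['eef_pos'].round(4),'rot',s['eef_rot'].round(2),'t',s['time_s'])
E
python3 to.py .639 -.054 .275 88
```

```text
turn [-0.001  0.001  0.788] shift [-3.078 -2.725 -0.218] pos [0.2604 0.6758 0.2302] rot [-1.7988e+02  1.0000e-02  1.5893e+02] t 0.1
```

>>> {"api": "carry_out", "payload": {"increments": [[[0, 0, 0.05], [-0.17, -0.15, -0.1], 1], [[0, 0, 0.1], [-0.35, -0.3, -0.2], 1], [[0, 0, 0.15], [-0.52, -0.45, -0.22], 1], [[0, 0, 0.2], [-0.7, -0.6, -0.22], 1], [[0, 0, 0.22], [-0.85, -0.75, -0.22], 1]]}}

```text
time_s: 0.6
eef_pos: [0.3668, 0.473, 0.2754]
eef_rot: [180.0, 0.0, 138.9]
force: [0.6, -0.4, 0.5]
opening: 0.0853
grip_force: 0.0
```

```bash
python3 to.py .639 -.054 .275 88
```

```text
turn [0.    0.    0.566] shift [-2.757 -1.093  0.004] pos [0.3668 0.473  0.2754] rot [1.7998e+02 5.0000e-02 1.3893e+02] t 0.6
```

>>> {"api": "carry_out", "payload": {"increments": [[[0, 0, 0.06], [-0.2, -0.08, 0], 1], [[0, 0, 0.12], [-0.4, -0.16, 0], 1], [[0, 0, 0.18], [-0.6, -0.24, 0], 1], [[0, 0, 0.23], [-0.8, -0.32, 0], 1], [[0, 0, 0.25], [-1, -0.4, 0], 1]]}}

```text
time_s: 1.1
eef_pos: [0.4644, 0.2823, 0.2751]
eef_rot: [-180.0, 0.0, 116.5]
force: [0.1, 0.4, -0.1]
opening: 0.0853
grip_force: 0.0
```

```bash
python3 to.py .639 -.054 .275 88
```

```text
turn [-0.     0.     0.317] shift [-1.894e+00  3.000e-02  1.000e-03] pos [0.4644 0.2823 0.2751] rot [-1.7997e+02  1.0000e-02  1.1653e+02] t 1.1
```

>>> {"api": "carry_out", "payload": {"increments": [[[0, 0, 0.06], [-0.2, 0, 0], 1], [[0, 0, 0.12], [-0.4, 0, 0], 1], [[0, 0, 0.18], [-0.6, 0, 0], 1], [[0, 0, 0.24], [-0.8, 0, 0], 1], [[0, 0, 0.3], [-0.99, 0, 0], 1]]}}

```text
time_s: 1.6
eef_pos: [0.5532, 0.1053, 0.2751]
eef_rot: [-180.0, 0.0, 89.4]
force: [0.0, 0.5, -0.8]
opening: 0.0854
grip_force: 0.0
```

```bash
python3 to.py .639 -.054 .275 88
```

```text
turn [-0.     0.     0.015] shift [-0.792  0.437  0.   ] pos [0.5532 0.1053 0.2751] rot [-1.7997e+02  1.0000e-02  8.9390e+01] t 1.6
```

>>> {"api": "carry_out", "payload": {"increments": [[[0, 0, 0.015], [-0.2, 0.11, 0], 1], [[0, 0, 0.015], [-0.4, 0.22, 0], 1], [[0, 0, 0.015], [-0.6, 0.33, 0], 1], [[0, 0, 0.015], [-0.79, 0.437, 0], 1], [[0, 0, 0.015], [-0.79, 0.437, 0], 1]]}}

```text
time_s: 2.1
eef_pos: [0.6411, -0.0602, 0.2757]
eef_rot: [179.8, 0.3, 87.7]
force: [0.1, -0.2, 0.1]
opening: 0.0853
grip_force: 0.0
```

```bash
python3 to.py .639 -.0545 .168 88; python3 -c "
from h import *
c,im,d=look('wrist','pics/w1.png')
P=cloud(c,d);h=cv2.cvtColor(im,cv2.COLOR_RGB2HSV)
m=(cv2.inRange(h,(45,100,20),(85,255,255))>0)&(d>0);q=P[m];q=q[q[:,2]>.15]
t=q[q[:,2]>.185];print(len(q),len(t),q[:,2].max())
r=cv2.minAreaRect((t[:,:2]*1000).astype(np.float32));print(r)"
```

```text
turn [ 0.002  0.004 -0.003] shift [ 0.031 -0.013  0.538] pos [ 0.6411 -0.0602  0.2757] rot [179.84   0.33  87.7 ] t 2.1
1285 1157 0.3531179223575176
((669.92578125, -54.07142639160156), (82.63065338134766, 82.48274993896484), 88.11104583740234)
```

View pics/w1.png

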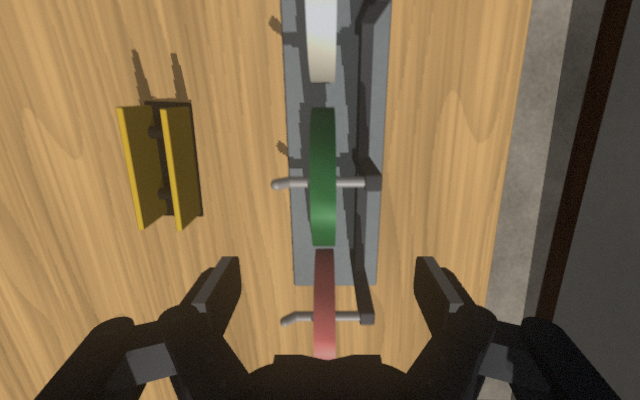

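The wrist view shows the green rim at about (322,175), roughly centred between the fingers. The cradle is at about (160,165). I re-measure without the stray points, which came from the gripper itself.

```bash
cat > w.py <<'E'
from h import *
c,im,d=look('wrist')
P=cloud(c,d);h=cv2.cvtColor(im,cv2.COLOR_RGB2HSV)
m=(cv2.inRange(h,(45,100,20),(85,255,255))>0)&(d>0);m[:,:280]=0;m[:,360:]=0;q=P[m]
q=q[(q[:,2]>.185)&(q[:,2]<.215)]
r=cv2.minAreaRect((q[:,:2]*1000).astype(np.float32));print('green top',len(q),q[:,2].max(),r)
m=(cv2.inRange(h,(22,150,60),(34,255,255))>0)&(d>0);m[:,220:]=0;q=P[m];q=q[(q[:,2]>.061)&(q[:,2]<.075)]
r=cv2.minAreaRect((q[:,:2]*1000).astype(np.float32));print('cradle',len(q),r)
E
python3 w.py;python3 to.py .639 -.0545 .168 88
```

```text
green top 1429 0.20087534929814535 ((638.1145629882812, -52.89698791503906), (83.49195098876953, 18.366933822631836), 87.84990692138672)
cradle 1582 ((432.32086181640625, -57.50349426269531), (147.92794799804688, 55.88517761230469), 85.62393188476562)
turn [-0.001  0.     0.001] shift [-0.008  0.001  0.534] pos [ 0.6391 -0.0529  0.2747] rot [-1.7993e+02  1.0000e-02  8.8110e+01] t 2.2
```

>>> {"api": "carry_out", "payload": {"increments": [[[0, 0, 0], [-0.005, 0, 0.12], 1], [[0, 0, 0], [-0.005, 0, 0.24], 1], [[0, 0, 0], [-0.005, 0, 0.36], 1], [[0, 0, 0], [-0.005, 0, 0.46], 1], [[0, 0, 0], [-0.005, 0, 0.53], 1]]}}

```text
time_s: 2.7
eef_pos: [0.6378, -0.0495, 0.1674]
eef_rot: [-179.8, -0.1, 88.5]
force: [-0.7, -0.6, -0.5]
opening: 0.0854
grip_force: 0.0
```

>>> {"api": "carry_out", "payload": {"increments": [[[0, 0, 0], [0, 0, 0], 1], [[0, 0, 0], [0, 0, 0], 0], [[0, 0, 0], [0, 0, 0], -0.4], [[0, 0, 0], [0, 0, 0], -0.5], [[0, 0, 0], [0, 0, 0], -1]]}}

```text
time_s: 3.2
eef_pos: [0.6399, -0.0526, 0.1702]
eef_rot: [179.9, -0.0, 88.3]
force: [0.0, 0.2, 0.4]
opening: 0.028
grip_force: 0.0
```

>>> {"api": "carry_out", "payload": {"increments": [[[0, 0, 0], [0, 0, 0], -1], [[0, 0, 0], [0, 0, 0], -1], [[0, 0, 0], [0, 0, 0], -1], [[0, 0, 0], [0, 0, 0], -1], [[0, 0, 0], [0, 0, 0], -1]]}}

```text
time_s: 3.7
eef_pos: [0.6392, -0.0526, 0.1701]
eef_rot: [-180.0, -0.0, 88.3]
force: [-2.1, 0.1, 6.3]
opening: 0.0192
grip_force: 58.6
```

>>> {"api": "carry_out", "payload": {"increments": [[[0, 0, 0], [0, 0, -0.02], -1], [[0, 0, 0], [0, 0, -0.045], -1], [[0, 0, 0], [0, 0, -0.07], -1], [[0, 0, 0], [0, 0, -0.09], -1], [[0, 0, 0], [0, 0, -0.09], -1]]}}

```text
time_s: 4.2
eef_pos: [0.6398, -0.0526, 0.1879]
eef_rot: [179.9, 0.0, 88.3]
force: [0.8, 0.5, -4.2]
opening: 0.019
grip_force: 58.6
```

>>> {"api": "carry_out", "payload": {"increments": [[[0, 0, 0], [0, 0, 0], -1], [[0, 0, 0], [0, 0, 0], -1]]}}

```text
time_s: 4.4
eef_pos: [0.6391, -0.0524, 0.1871]
eef_rot: [-180.0, -0.0, 88.3]
force: [-0.0, 0.4, -4.4]
opening: 0.0195
grip_force: 58.6
```

```bash
cat > s.py <<'E'
import sys
from h import *
lo,hi=float(sys.argv[1]),float(sys.argv[2])
for n in ('side','scene'):
    c,im,d=look(n,sys.argv[3] if len(sys.argv)>3 and n=='side' else None);P=cloud(c,d);h=cv2.cvtColor(im,cv2.COLOR_RGB2HSV)
    m=(cv2.inRange(h,(45,120,20),(85,255,255))>0)&(d>0)&(P[...,0]>lo)&(P[...,0]<hi)&(abs(P[...,1]+.06)<.12)&(P[...,2]>.01)
    q=P[m]; print(n,len(q),'min',np.percentile(q,.5,0).round(4),'max',np.percentile(q,99.5,0).round(4))
E
python3 s.py .58 .68 pics/s2.png; python3 to.py .432 -.059 .188 85.7
```

```text
side 631 min [ 0.6063 -0.1185  0.0956] max [0.6478 0.0068 0.4459]
scene 1635 min [ 0.6296 -0.1152  0.0938] max [0.6504 0.0105 0.2185]
turn [-0.    -0.     0.029] shift [-0.064 -1.034 -0.004] pos [ 0.6391 -0.0524  0.1871] rot [-179.97   -0.     88.28] t 4.5
```

View pics/s2.png

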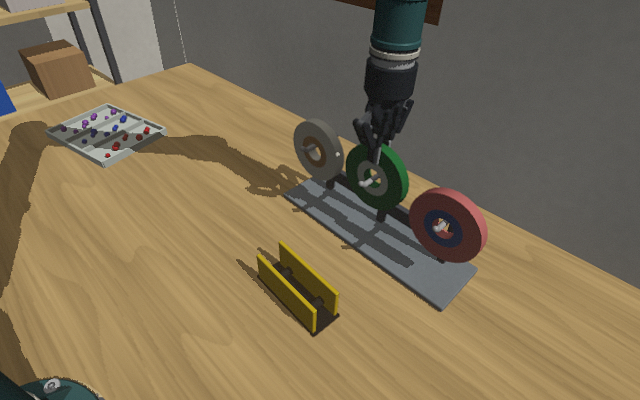

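The wheel is raised about 17 mm in the fingers, with the rim at about (377,175), and its weight registers. Next I draw it straight off the peg along tool −y.

>>> {"api": "carry_out", "payload": {"increments": [[[0, 0, 0], [0, -0.05, 0], -1], [[0, 0, 0], [0, -0.13, 0], -1], [[0, 0, 0], [0, -0.22, 0], -1], [[0, 0, 0], [0, -0.32, 0], -1], [[0, 0, 0], [0, -0.42, 0], -1]]}}

```text
time_s: 5.0
eef_pos: [0.5537, -0.05, 0.1873]
eef_rot: [-180.0, -0.0, 88.3]
force: [-0.0, -0.3, -4.5]
opening: 0.0193
grip_force: 58.8
```

>>> {"api": "carry_out", "payload": {"increments": [[[0, 0, 0.01], [-0.01, -0.1, 0], -1], [[0, 0, 0.02], [-0.02, -0.22, 0], -1], [[0, 0, 0.029], [-0.04, -0.35, 0], -1], [[0, 0, 0.029], [-0.05, -0.48, 0], -1], [[0, 0, 0.029], [-0.06, -0.56, 0], -1]]}}

```text
time_s: 5.5
eef_pos: [0.4392, -0.0587, 0.1872]
eef_rot: [-179.8, -0.0, 85.6]
force: [-0.6, 0.9, -4.8]
opening: 0.0192
grip_force: 59.0
```

>>> {"api": "carry_out", "payload": {"increments": [[[0, 0, 0], [0, -0.04, 0], -1], [[0, 0, 0], [0, -0.04, 0], -1], [[0, 0, 0], [0, -0.04, 0], -1]]}}

```text
time_s: 5.8
eef_pos: [0.4366, -0.0579, 0.1877]
eef_rot: [179.9, 0.0, 85.7]
force: [0.6, 0.2, -3.7]
opening: 0.0189
grip_force: 59.0
```

```bash
python3 s.py .39 .475 pics/s3.png; python3 to.py .432 -.059 .188 85.7
```

```text
side 885 min [ 0.4079 -0.1249  0.1144] max [ 0.4452 -0.0415  0.4631]
scene 401 min [ 0.4261 -0.0909  0.0998] max [0.4493 0.0009 0.2195]
turn [0.001 0.    0.   ] shift [-0.007 -0.024 -0.002] pos [ 0.4369 -0.058   0.1876] rot [1.7987e+02 2.0000e-02 8.5700e+01] t 5.9
```

View pics/s3.png

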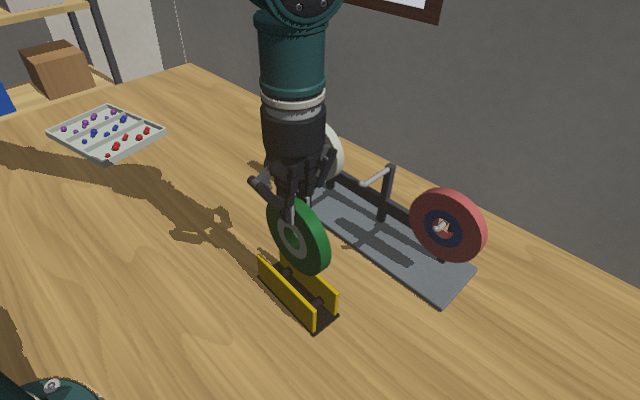

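The wheel hangs over the slot at about (300,235), clear of the plates. I'll correct x by −4.5 mm and lower it.

>>> {"api": "carry_out", "payload": {"increments": [[[0, 0, 0], [-0.004, -0.023, 0], -1], [[0, 0, 0], [-0.004, -0.023, 0], -1], [[0, 0, 0], [-0.004, -0.023, 0.08], -1], [[0, 0, 0], [-0.004, -0.023, 0.16], -1], [[0, 0, 0], [-0.004, -0.023, 0.22], -1]]}}

```text
time_s: 6.4
eef_pos: [0.4305, -0.0584, 0.1426]
eef_rot: [-180.0, 0.0, 85.7]
force: [0.1, 0.1, -4.5]
opening: 0.0193
grip_force: 58.8
```

>>> {"api": "carry_out", "payload": {"increments": [[[0, 0, 0], [0, 0, 0.03], -1], [[0, 0, 0], [0, 0, 0.06], -1], [[0, 0, 0], [0, 0, 0.09], -1], [[0, 0, 0], [0, 0, 0.12], -1], [[0, 0, 0], [0, 0, 0.13], -1]]}}

```text
time_s: 6.9
eef_pos: [0.4304, -0.0584, 0.1169]
eef_rot: [-180.0, -0.0, 85.7]
force: [-0.1, 0.0, -4.8]
opening: 0.0191
grip_force: 58.8
```

```bash
python3 to.py .432 -.059 .110 85.7
```

```text
turn [-0. -0. -0.] shift [-0.002  0.008  0.035] pos [ 0.4304 -0.0584  0.1169] rot [-179.98   -0.     85.67] t 6.9
```

Free so far. Now in 1 mm steps until it touches.

>>> {"api": "carry_out", "payload": {"increments": [[[0, 0, 0], [0, 0.005, 0.005], -1], [[0, 0, 0], [0, 0.005, 0.01], -1], [[0, 0, 0], [0, 0.005, 0.015], -1], [[0, 0, 0], [0, 0.005, 0.02], -1], [[0, 0, 0], [0, 0.005, 0.025], -1]]}}

```text
time_s: 7.4
eef_pos: [0.4316, -0.0585, 0.1124]
eef_rot: [180.0, -0.0, 85.7]
force: [-0.4, 0.9, -4.0]
opening: 0.019
grip_force: 58.9
```

>>> {"api": "carry_out", "payload": {"increments": [[[0, 0, 0], [0, 0, 0.003], -1], [[0, 0, 0], [0, 0, 0.006], -1], [[0, 0, 0], [0, 0, 0.006], -1]]}}

```text
time_s: 7.7
eef_pos: [0.4317, -0.0582, 0.1115]
eef_rot: [180.0, -0.0, 85.7]
force: [0.1, 1.9, 0.0]
opening: 0.0194
grip_force: 59.8
```

>>> {"api": "carry_out", "payload": {"increments": [[[0, 0, 0], [0, 0, 0.003], -1], [[0, 0, 0], [0, 0, 0.006], -1], [[0, 0, 0], [0, 0, 0.006], -1]]}}

```text
time_s: 8.0
eef_pos: [0.4319, -0.0578, 0.1111]
eef_rot: [180.0, -0.1, 85.7]
force: [-1.7, 3.1, 16.6]
opening: 0.0193
grip_force: 62.0
```

It's seated: the upward force rose from −5 to +17 N at the expected height. Releasing.

>>> {"api": "carry_out", "payload": {"increments": [[[0, 0, 0], [0, 0, -0.003], -0.3], [[0, 0, 0], [0, 0, -0.003], 0], [[0, 0, 0], [0, 0, -0.003], 0.3], [[0, 0, 0], [0, 0, -0.003], 0.5], [[0, 0, 0], [0, 0, -0.003], 0.5]]}}

```text
time_s: 8.5
eef_pos: [0.4315, -0.0586, 0.1104]
eef_rot: [-180.0, 0.0, 85.7]
force: [-0.2, 0.2, 0.9]
opening: 0.0639
grip_force: 0.0
```

>>> {"api": "carry_out", "payload": {"increments": [[[0, 0, 0], [0, 0, -0.08], 0.5], [[0, 0, 0], [0, 0, -0.2], 0.5], [[0, 0, 0], [0, 0, -0.35], 0.5], [[0, 0, 0], [0, 0, -0.5], 0.5], [[0, 0, 0], [0, 0, -0.6], 0.5]]}}

```text
time_s: 9.0
eef_pos: [0.4319, -0.0588, 0.2321]
eef_rot: [179.9, -0.0, 85.6]
force: [0.5, 0.2, -0.6]
opening: 0.0643
grip_force: 0.0
```

>>> {"api": "carry_out", "payload": {"increments": [[[0, 0, 0], [0, 0, 0], 0.5], [[0, 0, 0], [0, 0, 0], 0.5], [[0, 0, 0], [0, 0, 0], 0.5]]}}

```text
time_s: 9.3
eef_pos: [0.4306, -0.0583, 0.2296]
eef_rot: [-179.9, 0.0, 85.7]
force: [-0.5, 0.1, -0.4]
opening: 0.0641
grip_force: 0.0
```

```bash
python3 s.py .39 .475 pics/s4.png; python3 - <<'E'
from h import *
print(np.round(manip.state()['force'],2))
E
```

```text
side 487 min [ 0.4011 -0.1249  0.0584] max [ 0.4405 -0.0224  0.4437]
scene 368 min [ 0.4234 -0.0807  0.0579] max [0.445  0.0016 0.1429]
[ 0.42 -0.44 -0.52]
```

View pics/s4.png

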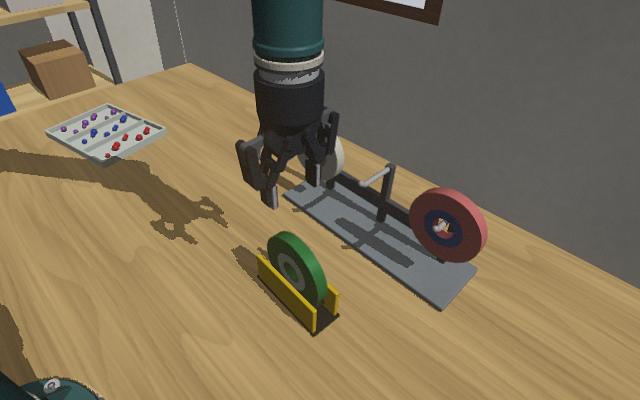

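The wheel stands in the cradle at about (297,270), with its top at z ≈ 0.142 m (0.141 expected). The fingers are clear, and the pink and white wheels still hang on their pegs.

```bash
python3 -c "
from station import manip
print(manip.sign_off())"
```

```text
the job is handed in; nothing more can be done
None
```

The green wheel stands upright on the cradle's rollers, released, with the gripper clear and the pink and white wheels still on their pegs; I handed the job in at about 9.4 s, and sign-off returned no verdict.

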